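Hang the awl holder on its twin pins

ROBOT

A 6-joint arm with a two-finger parallel gripper is mounted at the origin on the work surface. World frame = base frame: x ahead of the robot, y to its left, z up, the work surface at z = 0. Lengths are in m, angles in rad, forces in N, time in s.
With the tool pointing down it reaches from about 0.375 to 0.925 m from the base axis. Payload 5.7 kg.
Tool frame: the origin (TCP) lies at the very end of the fingers, on their centre line; the grasp point (between the pads) lies 19 mm behind it; x points along the fingers, y is the direction in which the jaws open and shut, and the axes are right-handed (so a half turn about x gives the same grasp; the last joint's range is limited). The gripper opens to 88 mm and grips with 3 to 60 N. Pads are 20 mm wide; open, the fingers measure 115 mm over their backs; the gripper's body (75 mm by 178 mm) begins 61 mm behind the grasp point.
Start: joints at [1.045, 0.359, 1.51, -0, 1.272, -0.115], TCP at [0.24, 0.55, 0.198] pointing down, gripper open.
Joint ranges: [-2.97, 2.97], [-1.01, 2.36], [0.21, 2.38], [-0.96, 4.11], [0.2, 2.71], [-2.98, 2.98]. Speed limits (rad/s): [2.39, 2.39, 3.14, 3.14, 3.14, 3.14].

INTERFACE

Orientations are given as a unit quaternion [x, y, z, w].
In Python, from rig import * gives the robot as it stands. Calls block until the motion is done:
- move_pose(position, orientation): joint-space move of the TCP to a pose.
- movel(position, frame=None, v=0.15, f_stop=None): straight line of the TCP; frame=None keeps the orientation; v is the mean speed in m/s. With f_stop (N) it stops when the force on the tool has changed by that much, and returns True; else False.
- movej(angles): joint-space move.
- ungrasp() and grasp(force=None): open the fingers fully, or close them until they stop; force is the grip in N (None keeps the last).
- wait(seconds).
- ik(position, orientation): joint angles nearest the present ones, or None.
- capture(name): name is "side" or "top" or "wrist"; returns the picture (480x640x3 uint8, red, green, blue); there is no depth.
- camera_info(name): a dict with "K" (3x3 intrinsics, pixels), "cam_to_world" (4x4, takes a point from camera to world coordinates). Camera axes: x right, y down, z forward; pixel columns grow to the right and rows downward; lengths in m; the calibration is good to about 2 mm. A picture is of the moment at which its call begins: read the wrist's pose just before it. camera_info takes no time and is no camera call; for the wrist camera it gives the pose at the moment of the call.
A pose or a line that the arm cannot do raises MotionError and nothing moves.
- hand_in(): hands the job in, once; it reports no verdict.
Trained networks look in the newest picture that a camera, given by its name, has taken for a name from the list of things; names that differ only in an ending like _2 or _b are one class to them, and where a whole thing is asked for, a point or a joint stands for the part that bears it (a point fixed in the world has none). Each returns a list of dicts, best first, with "conf" (0 to 1); they miss things now and then, are a little off and sometimes report something else, mostly with a low value. They report only what shows in the picture. A call takes as long as a camera call. They do not tell look-alikes from the thing itself.
- boxes_of(camera, target): "bbox" ([left, top, right, bottom] in pixels, round what is visible of it).
- outline_of(camera, target): "mask" (480x640 bool, what is visible of it) and "bbox" ([left, top, right, bottom] in pixels, round what is visible of it).
- mark_of(camera, target): "position" ([column, row] in pixels: a listed point, or the origin of a listed thing).
Readings, each from a call of its own:
- read_clock(): time.
- read_q(): joint angles.
- read_qd(): joint speeds.
- read_tau(): joint torques, N m.
- read_eef_pos(): TCP position.
- read_ee_rot(): TCP orientation.
- read_wrist_force(): force on the tool from outside, world axes, zero at the start.
- read_wrist_torque(): the same for the moment, N m.
- read_opening(): finger opening in m.
Only numpy, scipy, OpenCV 4.12 (cv2) and the standard library are available. Lean on these libraries where they do the work, as an engineer would, in place of code of your own. Each camera call takes 0.05 s, during which the arm holds its last target.

TASK

Pick up the wooden awl holder that stands on the shoemaker's bench and hang it on the upright stand: both pins must go through its two holes at once and its back must end up flush against the stand. Feel for the pins and slide it home gently, never pressing hard on the stand, let go of it, and leave the other things on the bench where they are.

Things in the scene. Friction and masses are not known exactly. Their poses are not given: they have to be found in the camera images.
- holder_grip (a point): Centre of the holder's grip bar (22 mm thick in x, 60 long in y, 30 high), which sits astride the top edge of the 8 mm thick plate, 7 mm proud on each side; 115 mm above the holder's underside, in the plate's middle plane. z up; x runs from the holder's front (ledge side) to its back.
- holder: The loose awl holder, plywood, about 0.35 kg: upright plate 170 mm wide (y), 100 high, with a 12 mm thick ledge at its foot reaching 50 mm forward (-x); two awls fixed in the ledge, tops 72 mm up, within 24 mm of the middle. Origin: centre of the plate's underside; axes as holder_grip. It starts standing on the bench.
- holder_back (a point): Point on the back (+x) face of the holder's plate, midway between its two holes at their height: 4 mm behind and 60 mm below the grip bar's centre. The square-cornered through holes are 11 mm wide (y) and 13 mm high, centred 45 mm to either side (y), 55 mm above the underside. Axes as holder_grip.
- stand: The stand, fixed: dark wooden board 220 mm wide (y), 18 thick, 130 high, on a 12 mm foot reaching 50 mm forward. Origin on the bench, below the middle of its front face; z up, x into the board (its front looks to -x). Contact with it must stay under 30 N. Holder home: back flush on the front face, underside 55 mm above the bench, same axes.
- stand_mid (a point): Point in the stand's front face, 110 mm above the bench, middle of a level slot. In the slot sits a recessed steel bar with two pins, 90 mm apart (y), 45 mm to either side of the bar's middle. The bar is clamped anywhere up to 16 mm to the -y or +y side of this point; that shift is NOT reported: find it by feel (or sight). Gentle pushes do not move it.
- stand_pinline (a point): Reference point 31 mm in front of the stand's face (-x) and 8 mm above stand_mid: the height and distance of the pin tips' centres, again for an unshifted bar. Pins: 8 mm steel rods, blunt (1 mm chamfer), leaving the face at stand_mid's height and rising outward at 15 degrees. The holder stays by friction where it is left along them, so push it home.
- hammer: Hammer lying on the bench, 260 mm long; leave it.
- jar: Closed amber glass jar, 60 mm across, 100 mm high; leave it.
- tin: Flat round tin, 72 mm across, 26 mm high; leave it.
- shoe: Black shoe, about 270 mm long, 105 mm high; leave it.
Mind the look-alikes: they are no part of the job. Of the things that look like the holder, the largest one is meant.

How it is judged:
By the outcome, as a careful person would: the job done as asked, in the order asked, and still so for the second after the job is handed in, with the robot touching nothing.
It also fails if it takes over 72 s, if anything falls off the work surface, if the arm or the gripper's body presses on something with over 40 N, if the wrist force passes 120 N, or if a joint passes its speed limit or range.

## Working session

There is one attempt and no reset: what is moved stays moved. The work goes in short steps, each a Python script; the robot and the scene stay as the last script left them, time stands still between calls to the robot, and variables do not carry over. Pictures are saved under pics/ and viewed, and the job is handed in when it is done.

```bash
ls; mkdir -p pics
python3 - <<'E'
from rig import *
import cv2, numpy as np
for n in ["side","top","wrist"]:
    im=capture(n); cv2.imwrite(f"pics/{n}0.png",im[:,:,::-1])
    ci=camera_info(n); print(n,np.round(ci["K"],1).tolist(),np.round(ci["cam_to_world"],3).tolist())
    for t in ["holder","stand"]:
        for d in boxes_of(n,t): print(n,t,d)
    for t in ["holder_grip","stand_mid","holder"]:
        for d in mark_of(n,t): print(n,t,d)
print(read_clock(),read_q(),read_ee_rot())
E
```

```text
pics
side [[546.7, 0.0, 321.6], [0.0, 546.7, 241.6], [0.0, 0.0, 1.0]] [[0.905, -0.261, 0.337, 0.27], [-0.426, -0.561, 0.71, -0.774], [0.004, -0.786, -0.618, 0.714], [0.0, 0.0, 0.0, 1.0]]
side holder {'bbox': [233.3, 334.0, 268.9, 438.0], 'conf': 0.96}
side holder {'bbox': [198.6, 272.5, 237.7, 352.3], 'conf': 0.67}
side holder {'bbox': [292.5, 251.0, 390.4, 344.4], 'conf': 0.65}
side stand {'bbox': [170.2, 140.1, 282.4, 249.1], 'conf': 0.57}
side holder_grip {'position': [204.9, 287.9], 'conf': 0.97}
side holder_grip {'position': [235.7, 362.3], 'conf': 0.82}
side holder_grip {'position': [337.0, 266.4], 'conf': 0.77}
side holder_grip {'position': [313.6, 472.0], 'conf': 0.32}
side stand_mid {'position': [234.4, 172.3], 'conf': 0.84}
side holder {'position': [245.1, 400.4], 'conf': 0.91}
side holder {'position': [336.6, 309.5], 'conf': 0.86}
side holder {'position': [209.7, 322.1], 'conf': 0.75}
side holder {'position': [335.1, 291.2], 'conf': 0.43}
top [[538.1, 0.0, 320.7], [0.0, 538.1, 239.6], [0.0, 0.0, 1.0]] [[0.021, -0.99, 0.142, 0.431], [-1.0, -0.02, 0.009, -0.091], [-0.007, -0
[... 383 characters left out ...]
18.4, 344.2], 'conf': 0.72}
top stand_mid {'position': [186.8, 270.9], 'conf': 0.73}
top holder {'position': [394.6, 340.2], 'conf': 0.9}
top holder {'position': [323.3, 338.7], 'conf': 0.89}
top holder {'position': [352.0, 248.4], 'conf': 0.66}
top holder {'position': [353.2, 246.2], 'conf': 0.22}
wrist [[428.6, 0.0, 318.2], [0.0, 428.6, 240.1], [0.0, 0.0, 1.0]] [[0.399, 0.883, 0.246, 0.172], [0.917, -0.384, -0.108, 0.579], [-0.001, 0.268, -0.963, 0.385], [0.0, 0.0, 0.0, 1.0]]
wrist stand {'bbox': [133.5, 467.7, 164.5, 478.6], 'conf': 0.57}
0.9 [ 1.04487830e+00  3.58762898e-01  1.51041302e+00 -1.56071564e-05
  1.27250843e+00 -1.15093355e-01] [ 0.14419515  0.69224679 -0.14426001  0.69223637]
```

View pics/side0.png

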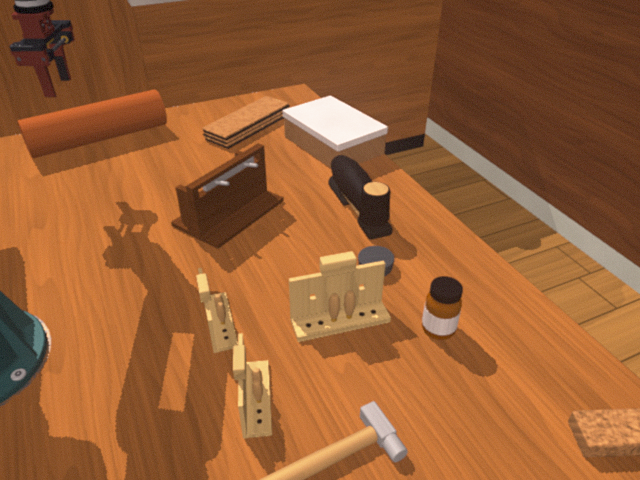

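View pics/top0.png

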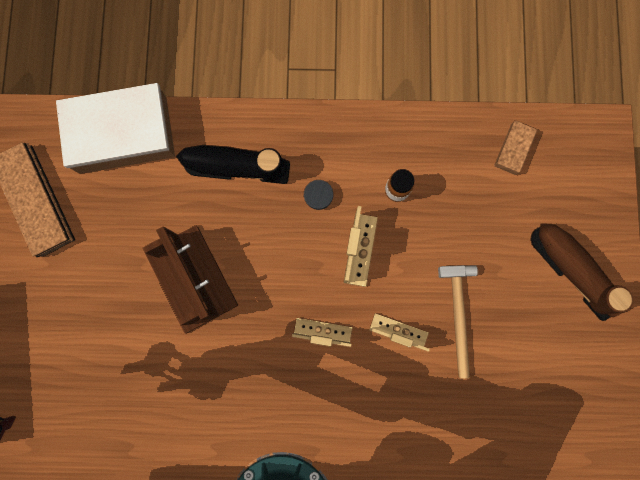

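View pics/wrist0.png

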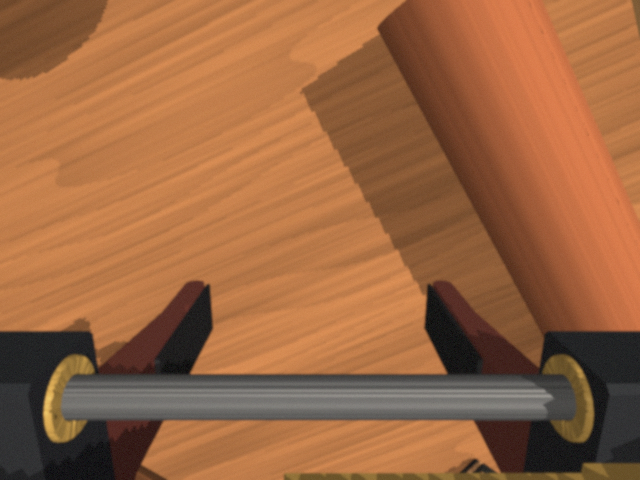

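In the side picture three things look like the holder: A at (251,385), B at (218,312) and C at (340,297). In the top picture these are (400,332), (323,332) and (361,247). C is the largest, so I'll check it in a close crop.

Run:
```python
import cv2
s=cv2.imread("pics/side0.png");t=cv2.imread("pics/top0.png")
cv2.imwrite("pics/c1.png",cv2.resize(s[240:345,190:400],None,fx=3.8,fy=3.8,interpolation=cv2.INTER_CUBIC))
cv2.imwrite("pics/c2.png",cv2.resize(s[135:255,165:295],None,fx=5,fy=5,interpolation=cv2.INTER_CUBIC))
cv2.imwrite("pics/c3.png",cv2.resize(t[215:340,135:245],None,fx=4.8,fy=4.8,interpolation=cv2.INTER_CUBIC))
cv2.imwrite("pics/c4.png",cv2.resize(t[195:295,330:390],None,fx=6,fy=6,interpolation=cv2.INTER_CUBIC))
```

```text
(no output)
```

View pics/c1.png

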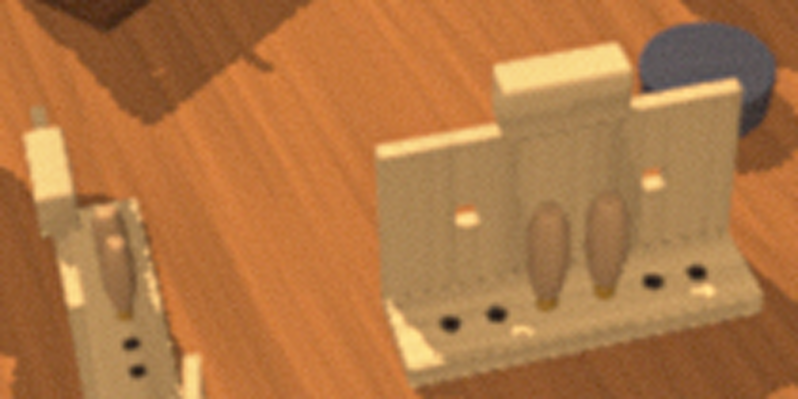

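View pics/c2.png

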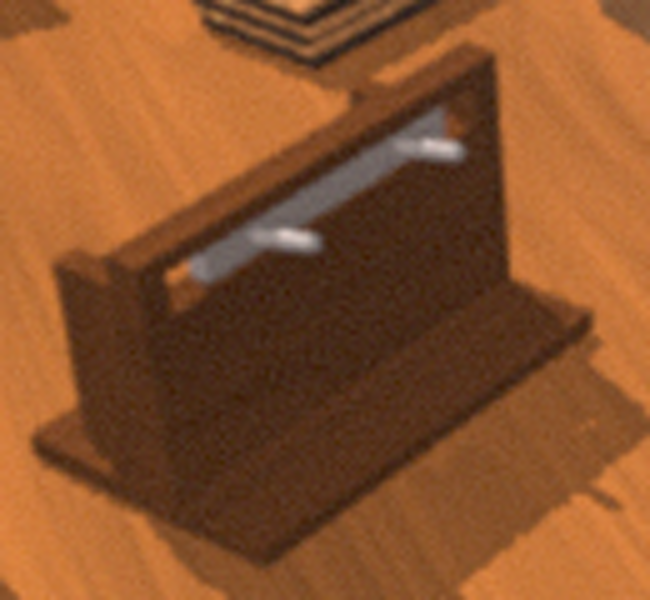

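View pics/c3.png

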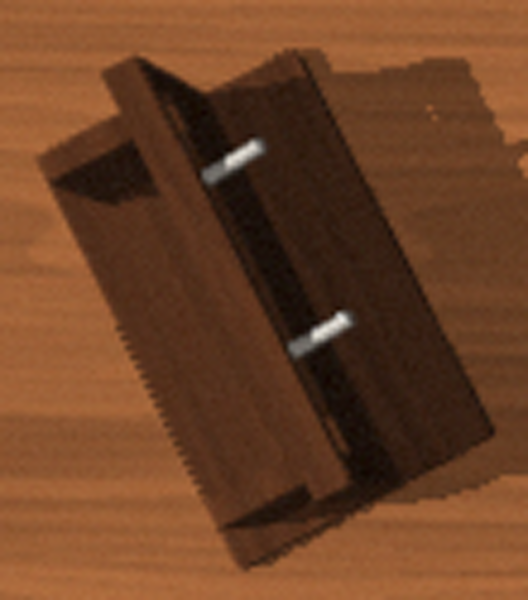

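View pics/c4.png

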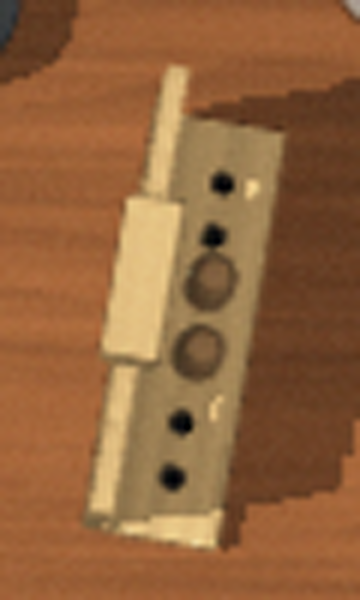

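```bash
cat > fit.py <<'E'
from rig import *
import numpy as np
from scipy.optimize import least_squares
def proj(ci,P):
    M=np.linalg.inv(ci["cam_to_world"]); p=(M[:3,:3]@P.T).T+M[:3,3]; q=(ci["K"]@p.T).T
    return q[:,:2]/q[:,2:]
def world(p,L):
    c,s=np.cos(p[2]),np.sin(p[2]); R=np.array([[c,-s,0],[s,c,0],[0,0,1]])
    return L@R.T+np.array([p[0],p[1],0])
E
cat > f1.py <<'E'
from fit import *
S=camera_info("side");T=camera_info("top")
def crop(pts,sc,off): return (np.array(pts,float)+.5)/sc-.5+np.array(off)
hs=[((-4,85,100),(378,157)),((-4,-85,100),(740,95)),((4,-85,100),(738,82)),((-11,30,130),(497,95)),((-11,-30,130),(630,72)),((11,-30,130),(620,46)),((11,30,130),(495,68))]
ht=[((11,-30,130),(128,195)),((-11,-30,130),(183,203)),((-11,30,130),(158,360)),((11,30,130),(103,353)),((4,-85,100),(168,66)),((-4,-85,100),(190,68))]
ss=[((0,110,130),(150,270)),((18,110,130),(108,258)),((0,-110,130),(497,58)),((18,-110,130),(470,42)),("p",45,(310,242)),("p",-45,(457,150))]
st=[((18,-110,130),(103,72)),((0,-110,130),(138,57)),((0,110,130),(350,480)),("p",45,(352,320)),("p",-45,(262,147)),((-50,-110,12),(298,52)),((-50,110,12),(493,433))]
def solve(A,B,sa,sb,x0):
    def res(p,which=None):
        out=[]
        for ci,L,(sc,off) in ((S,A,sa),(T,B,sb)):
            P=np.array([(-31,e[1]+p[3]*1000,118) if e[0]=="p" else e[0] for e in L],float)/1000
            uv=crop([e[-1] for e in L],sc,off)
            out.append(proj(ci,world(p,P))-uv)
        return out
    f=lambda p: np.concatenate([o.ravel() for o in res(p)])
    r=least_squares(f,x0,loss="soft_l1"); 
    print(np.round(r.x,4)); [print(np.round(o,1).tolist()) for o in res(r.x)]
    return r.x
solve(hs,ht,(3.8,(190,240)),(6,(330,195)),[.5,-.15,1.4])
solve(ss,st,(5,(165,135)),(4.8,(135,215)),[.4,.2,1.0,0])
E
python3 f1.py
```

```text
[ 0.5954 -0.1522  1.4041]
[[-0.0, -0.0], [0.5, -1.4], [-0.6, -0.8], [1.7, -0.5], [1.3, -0.7], [-0.2, -1.9], [-1.4, -1.6]]
[[0.6, -0.2], [1.4, 0.3], [0.7, 1.0], [-0.2, 0.3], [0.7, 0.4], [0.5, 0.8]]
[ 5.2550e-01  2.1200e-01  2.0854e+00 -1.5000e-03]
[[-2.6, -0.3], [-0.6, -0.8], [0.1, -1.4], [-0.7, -0.4], [0.9, 0.7], [0.4, 0.8]]
[[-0.4, -0.0], [-0.3, -0.7], [0.5, 0.5], [0.3, -0.1], [0.8, -0.1], [-0.5, -1.2], [0.3, 0.3]]
```

```bash
cat >> fit.py <<'E'
from scipy.spatial.transform import Rotation as Rn
H0=np.array([0.5954,-0.1522,1.4041]); S0=np.array([.5255,.2120,2.0854])
def quat(th,sg):
    y=np.array([np.cos(th),np.sin(th),0])*sg; x=np.array([0,0,-1.]); 
    return Rn.from_matrix(np.stack([x,y,np.cross(x,y)],1)).as_quat()
E
python3 - <<'E'
from fit import *
W=camera_info("wrist")["cam_to_world"]; Rt=Rn.from_quat(read_ee_rot()).as_matrix(); p=np.array(read_eef_pos())
print("cam in tool",np.round(Rt.T@(W[:3,3]-p),4),np.round(Rt.T@W[:3,:3],3).tolist())
for nm,b in (("H",H0),("S",S0)):
    for sg in (1,-1):
        for z in (.1,.25):
            print(nm,sg,z,ik([b[0],b[1],z],quat(b[2],sg)))
E
```

```text
cam in tool [-0.1864 -0.0006 -0.0731] [[0.001, -0.268, 0.963], [1.0, 0.0, -0.001], [-0.0, 0.963, 0.268]]
H 1 0.1 [-3.62618733e-01  4.78194142e-01  1.58365244e+00 -4.44089210e-16
  1.07974607e+00 -1.76671873e+00]
H 1 0.25 [-3.62618733e-01  3.39834852e-01  1.40848456e+00 -4.44089210e-16
  1.39327324e+00 -1.76671873e+00]
H -1 0.1 [-3.62618733e-01  4.78194142e-01  1.58365244e+00 -4.44089210e-16
  1.07974607e+00  1.37487392e+00]
H -1 0.25 [-3.62618733e-01  3.39834852e-01  1.40848456e+00 -4.44089210e-16
  1.39327324e+00  1.37487392e+00]
S 1 0.1 [ 2.61562688e-01  4.18426187e-01  1.69259882e+00 -4.44089210e-16
  1.03056765e+00 -1.82383731e+00]
S 1 0.25 [ 2.61562688e-01  2.67925364e-01  1.51294586e+00 -4.44089210e-16
  1.36072143e+00 -1.82383731e+00]
S -1 0.1 [ 2.61562688e-01  4.18426187e-01  1.69259882e+00 -4.44089210e-16
  1.03056765e+00  1.31775534e+00]
S -1 0.25 [ 2.61562688e-01  2.67925364e-01  1.51294586e+00 -4.44089210e-16
  1.36072143e+00  1.31775534e+00]
```

```bash
cat > v.py <<'E'
from fit import *
import cv2,pickle
out={}
for nm,b,off in (("S",S0,-.018),("H",H0,0.0)):
    c=world(b,np.array([[off,0,0]]))[0]
    move_pose([c[0],c[1],.22],quat(b[2],1)); wait(.3)
    ci=camera_info("wrist"); im=capture("wrist"); cv2.imwrite(f"pics/w{nm}.png",im[:,:,::-1]); out[nm]=(ci,read_eef_pos(),read_ee_rot())
    pts={"S":[(0,110,130),(0,-110,130),(18,-110,130),(-31,45,118),(-31,-45,118)],"H":[(11,30,130),(-11,30,130),(11,-30,130),(-11,-30,130),(4,85,100),(4,-85,100)]}[nm]
    print(nm,np.round(proj(ci,world(b,np.array(pts)/1000.))).tolist())
pickle.dump(out,open("views.pkl","wb")); print(read_clock())
E
python3 v.py
```

```text
S [[349.0, 58.0], [343.0, 380.0], [367.0, 380.0], [299.0, 166.0], [301.0, 292.0]]
H [[335.0, 190.0], [301.0, 190.0], [334.0, 277.0], [302.0, 277.0], [324.0, 103.0], [323.0, 329.0]]
4.6167
```

View pics/wS.png

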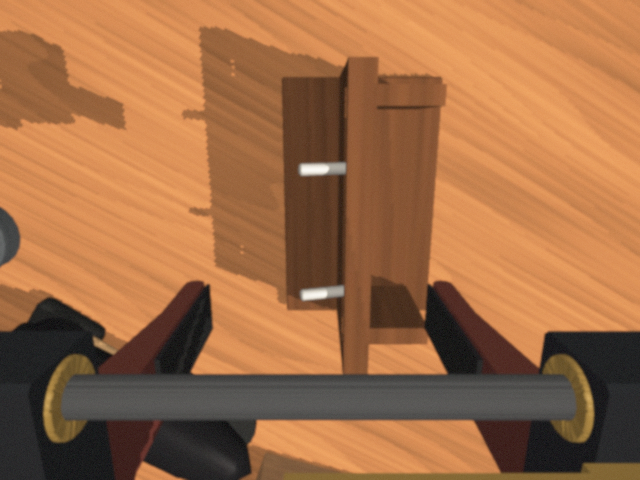

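View pics/wH.png

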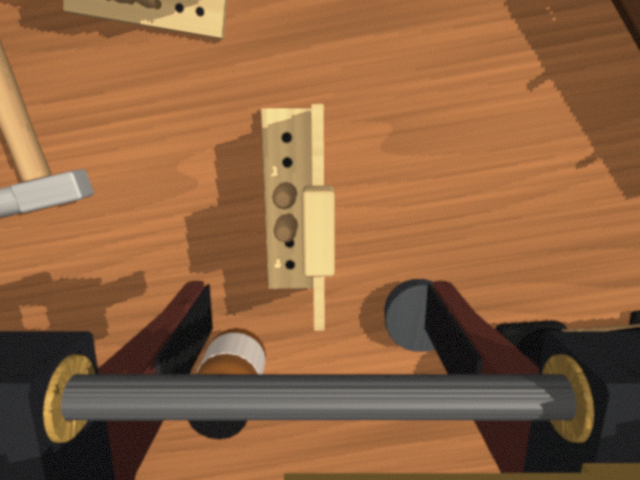

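The wrist views match my projections to within about 3 px. The stand's pin tips are at about (301,169) and (303,295), and the holder's bar spans (305..333, 188..275). Next I'll zoom in to refine both poses.

Run:
```python
import cv2
a=cv2.imread("pics/wS.png");b=cv2.imread("pics/wH.png")
c=lambda i,y0,y1,x0,x1,f:cv2.resize(i[y0:y1,x0:x1],None,fx=f,fy=f,interpolation=cv2.INTER_CUBIC)
A=c(a,50,200,280,390,4);B=c(a,250,375,280,390,4.0)
import numpy as np
cv2.imwrite("pics/zS.png",np.hstack([cv2.copyMakeBorder(x,0,600-x.shape[0],0,-40+40,cv2.BORDER_CONSTANT) for x in (A[:,:400],B[:,:400])]))
cv2.imwrite("pics/zH.png",np.hstack([cv2.copyMakeBorder(x,0,600-x.shape[0],0,0,cv2.BORDER_CONSTANT) for x in (c(b,95,215,255,345,4.4),c(b,215,335,255,345,4.4))]))
```

```text
(no output)
```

View pics/zS.png

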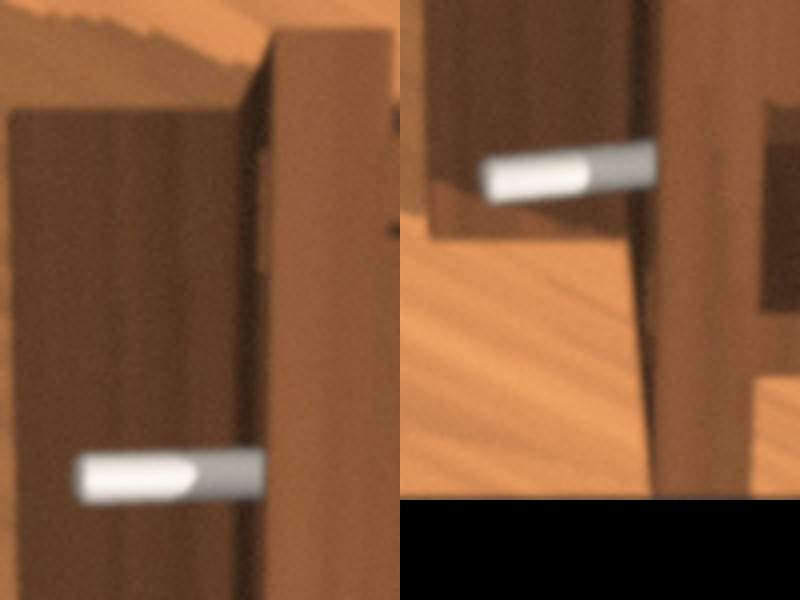

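View pics/zH.png

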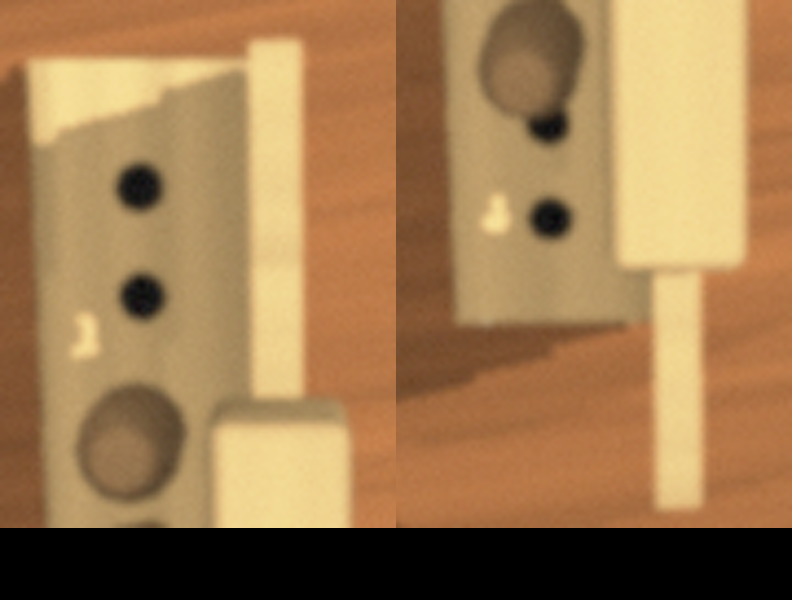

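```bash
cat > f2.py <<'E'
from fit import *
import pickle
V=pickle.load(open("views.pkl","rb"))
crop=lambda p,sc,off:(np.array(p,float)+.5)/sc-.5+np.array(off)
S=[((0,110,130),(272,30),0),((18,110,130),(390,30),0),((0,-110,130),(255,480),1),((18,-110,130),(350,480),1),("p45",(80,479),0),("p-45",(85,181),1),((-50,110,12),(10,110),0),((-50,-110,12),(28,240),1)]
H=[((-4,85,100),(248,42),0),((4,85,100),(303,42),0),((-11,30,130),(213,422),0),((11,30,130),(348,422),0),((-11,-30,130),(223,265),1),((11,-30,130),(348,265),1),((-4,-85,100),(259,508),1),((4,-85,100),(307,508),1)]
def go(L,ci,sc,offs,x0,w):
    uv=np.array([crop(e[1],sc,offs[e[2]]) for e in L])
    def f(p):
        P=np.array([(-31,float(e[0][1:])+p[3]*1000,118) if isinstance(e[0],str) else e[0] for e in L],float)/1000
        return ((proj(ci,world(p,P))-uv)*w)
    r=least_squares(lambda p:f(p).ravel(),x0,loss="soft_l1"); print(np.round(r.x,4)); print(np.round(f(r.x),1).tolist())
    return r.x
w=np.ones((8,2)); w[2,1]=w[3,1]=0; w[6:]*=.5
go(S,V["S"][0],4,((280,50),(280,250)),[*S0,0],w)
go(H,V["H"][0],4.4,((255,95),(255,215)),[*H0],np.ones((8,2)))
print(V["S"][1],V["H"][1])
E
python3 f2.py
```

```text
[ 0.5251  0.2116  2.0895 -0.0029]
[[0.1, -0.0], [0.7, -0.1], [-0.1, 0.0], [0.6, 0.0], [-1.0, 0.1], [-0.3, -0.1], [-0.6, -0.0], [0.1, 0.8]]
[ 0.5957 -0.1523  1.4131]
[[0.5, -0.7], [-0.3, -0.8], [-2.1, 0.2], [1.1, -0.1], [-2.8, 2.8], [0.9, 2.5], [0.5, -0.4], [-0.2, -0.4]]
[0.53420256 0.19673804 0.21996302] [ 0.59550547 -0.15147901  0.22005748]
```

```bash
cat >> fit.py <<'E'
H1=np.array([.5957,-.1523,1.4131]); S1=np.array([.5251,.2116,2.0895]); SH=-.0029
def tgt(d,dy=SH,dz=0.):
    """TCP when holder back is d before the face"""
    c=world(S1,np.array([[-d-.004,dy,0]]))[0]; c[2]=ZG+.055+.268*d+.00107+dz; return c
ZG=.096
E
python3 - <<'E'
from fit import *
import cv2
move_pose([H1[0],H1[1],.17],quat(H1[2],1)); 
movel([H1[0],H1[1],ZG],v=.08,f_stop=8); print(read_eef_pos(),read_wrist_force())
grasp(35); wait(.3); print(read_opening(),read_eef_pos(),read_wrist_force())
movel([H1[0],H1[1],ZG+.12],v=.12); print(read_opening(),read_wrist_force(),read_wrist_torque())
c=tgt(.06); c2=c.copy(); c2[2]=.24
move_pose(c2,quat(S1[2],1)); wait(.2)
cv2.imwrite("pics/pre1.png",capture("wrist")[:,:,::-1]);print(read_clock(),read_opening(),read_eef_pos())
E
```

```text
[ 0.59621381 -0.15247507  0.09653005] [0.50200112 0.62406138 0.37802157]
0.0215221592295937 [ 0.59570513 -0.15211817  0.09597923] [-0.21168214  1.56116323 -0.081752  ]
0.02163991474121523 [-0.23467418  0.25654491 -3.04610817] [ 0.0804296  -0.05647789  0.02892306]
9.925 0.021595710800280526 [0.55970747 0.15635772 0.23986102]
```

View pics/pre1.png

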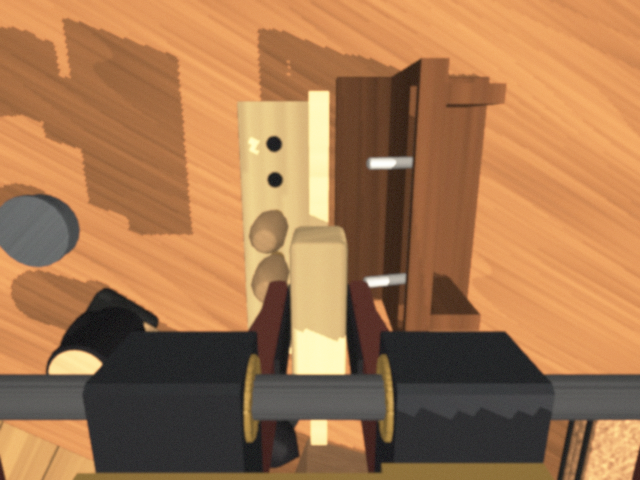

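The holder is in the jaws with an opening of 21.6 mm. In this view the plate's top edge runs at column 319, with the pins to its right at rows 162 and 280. I'll go to just before the pin tips and compare the y alignment there.

Run:
```python
from fit import *
import cv2,pickle
movel(tgt(.040),v=.12); wait(.3)
ci=camera_info("wrist"); im=capture("wrist"); cv2.imwrite("pics/pre2.png",im[:,:,::-1])
for n in("side","top"):
    cv2.imwrite(f"pics/pre2{n}.png",capture(n)[:,:,::-1])
p=read_eef_pos();q=read_ee_rot();print(p,tgt(.04),read_wrist_force(),read_clock())
pickle.dump((ci,p,q),open("pre2.pkl","wb"))
c=lambda i,y0,y1,x0,x1,f:cv2.resize(i[y0:y1,x0:x1],None,fx=f,fy=f,interpolation=cv2.INTER_CUBIC)
b=im[:,:,::-1]
cv2.imwrite("pics/pre2z.png",c(b,60,210,230,430,4))
cv2.imwrite("pics/pre2y.png",c(b,210,360,230,430,4))
```

```text
[0.54956123 0.17477605 0.16302107] [0.54943175 0.17482534 0.16279   ] [ 0.34041743 -0.1895079  -2.80567408] 11.1917
```

View pics/pre2.png

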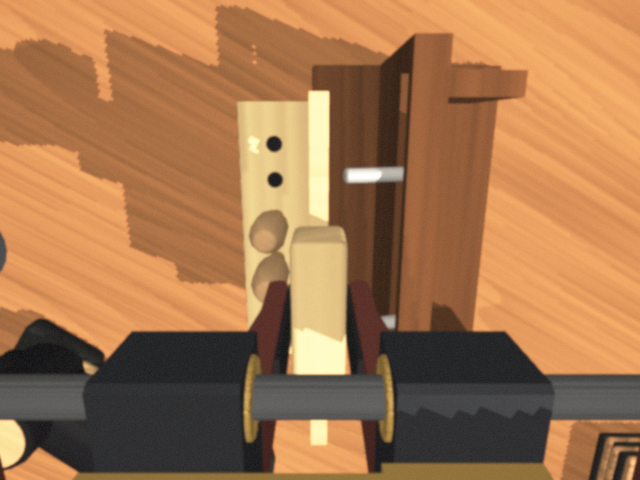

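View pics/pre2z.png

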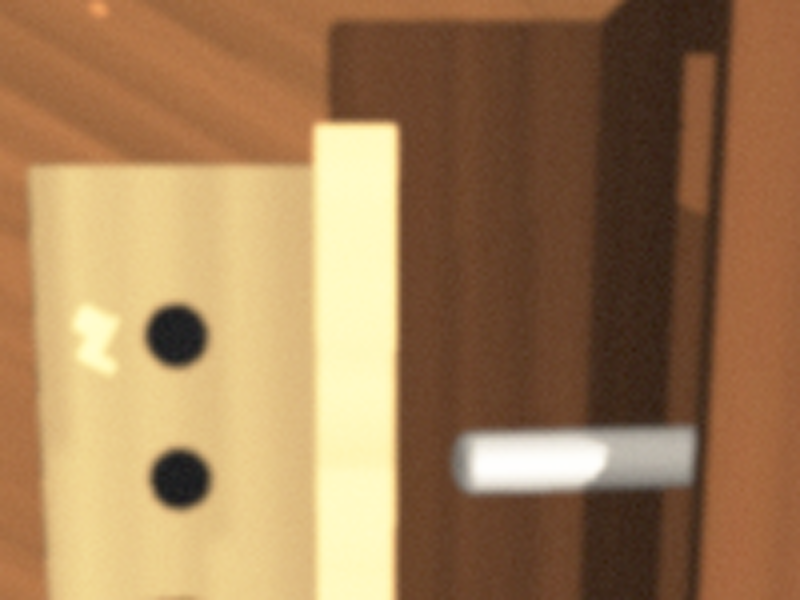

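View pics/pre2y.png

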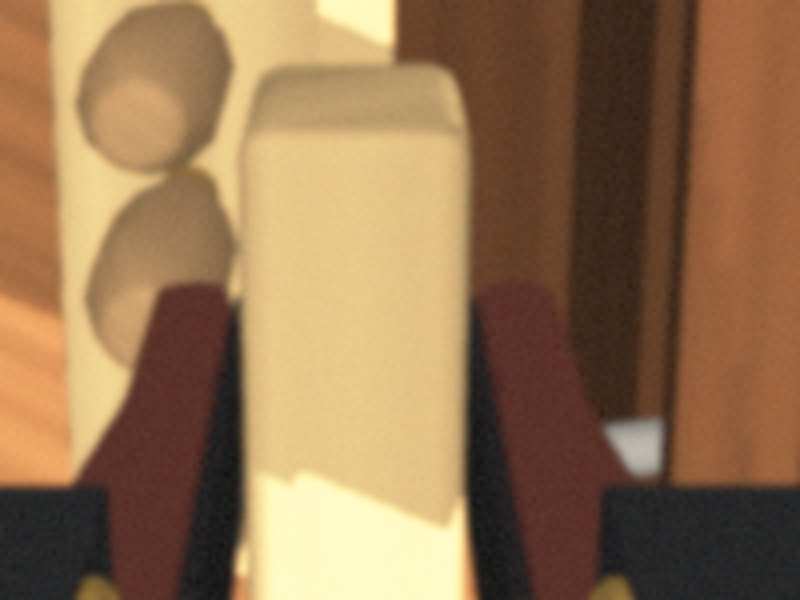

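View pics/pre2side.png

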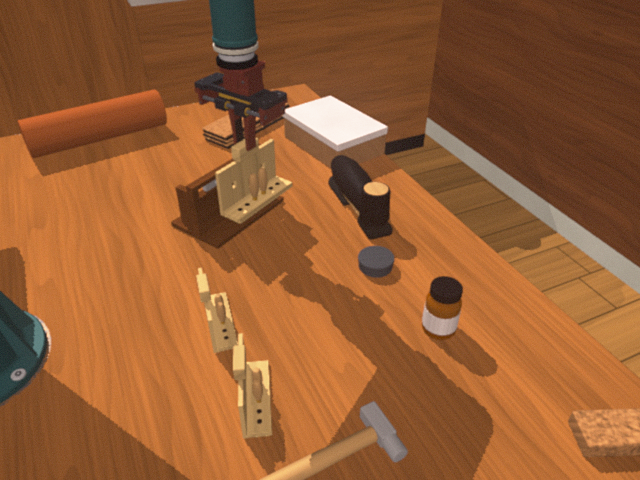

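```bash
cat > g.py <<'E'
from fit import *
import pickle
ci,p,q=pickle.load(open("pre2.pkl","rb"))
def ray(u,v,z):
    C=ci["cam_to_world"]; d=C[:3,:3]@np.linalg.inv(ci["K"])@[u,v,1]; t=(z-C[2,3])/d[2]; return C[:3,3]+t*d
def loc(P):
    c,s=np.cos(S1[2]),np.sin(S1[2]); e=P-np.array([S1[0],S1[1],0]); return np.array([c*e[0]+s*e[1],-s*e[0]+c*e[1],e[2]])*1000
cz=lambda x,y:(x/4+230-.4,y/4+60-.4)
tz=p[2]-ZG+.1
print("TCP",loc(np.array(p)))
print("+yL,R",loc(ray(*cz(313,123),tz)),loc(ray(*cz(399,123),tz)))
for c in (311,327): print("-y",loc(ray(c,443.5,tz)))
print("pin+ tip",loc(ray(*cz(460,462),.118)),"root",loc(ray(*cz(690,457),.115)))
y=lambda x,y:(x/4+230-.4,y/4+210-.4)
print("pin- ",loc(ray(*y(640,448),.113)))
print("board front edge",loc(ray(*cz(733,0),.130)),loc(ray(*y(672,450),.130)))
E
python3 g.py
python3 - <<'E'
import cv2
a=cv2.imread("pics/pre2.png")
cv2.imwrite("pics/pre2e.png",cv2.resize(a[400:470,280:360],None,fx=6,fy=6,interpolation=cv2.INTER_CUBIC))
E
```

```text
TCP [-44.10699039  -2.98801973 163.02107016]
+yL,R [-49.11375547  82.32319701 167.02107016] [-40.44245428  82.3210348  167.02107016]
-y [-48.63142956 -88.02474981 167.02107016]
-y [-40.47349337 -88.0126434  167.02107016]
pin+ tip [-30.81858646  42.32422781 118.        ] root [  0.67604196  42.64114114 115.        ]
pin-  [ -1.84264443 -46.5854314  113.        ]
board front edge [6.57469781e-02 9.85628045e+01 1.30000000e+02] [ -0.40586983 -38.48340811 130.        ]
```

View pics/pre2e.png

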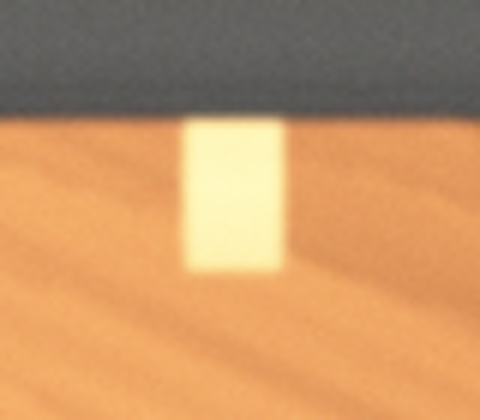

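```bash
sed -i 's/SH=-.0029/SH=-.0024/' fit.py
cat >> fit.py <<'E'
def loc(P):
    c,s=np.cos(S1[2]),np.sin(S1[2]); e=np.array(P)-np.array([S1[0],S1[1],0]); return np.array([c*e[0]+s*e[1],-s*e[0]+c*e[1],e[2]])*1000
def locf(F):
    c,s=np.cos(S1[2]),np.sin(S1[2]); return np.array([c*F[0]+s*F[1],-s*F[0]+c*F[1],F[2]])
def rep(m): print(m,"TCP",np.round(loc(read_eef_pos()),2),"F",np.round(locf(read_wrist_force()),2),"T",np.round(locf(read_wrist_torque()),2),round(read_clock(),2))
E
python3 - <<'E'
from fit import *
movel(tgt(.036),v=.05); wait(.2); rep("pre")
h=movel(tgt(.020),v=.02,f_stop=5); rep(f"in hit={h}")
E
```

```text
pre TCP [-40.    -2.45 161.72] F [ 0.38 -0.36 -3.06] T [-0.03 -0.11  0.01] 11.64
in hit=False TCP [-24.08  -2.45 157.47] F [-0.56  0.34 -3.53] T [-0.05 -0.12  0.02] 12.62
```

Run:
```python
from fit import *
import cv2
h=movel(tgt(.004),v=.02,f_stop=5); rep(f"in hit={h}"); wait(.1); rep("")
a=capture("side"); cv2.imwrite("pics/ins.png",cv2.resize(a[100:250,150:320],None,fx=4,fy=4,interpolation=cv2.INTER_CUBIC)[:,:,::-1])
cv2.imwrite("pics/insw.png",capture("wrist")[:,:,::-1])
```

```text
in hit=False TCP [ -8.06  -2.45 153.17] F [ 0.32 -0.34 -3.97] T [-0.02 -0.13 -0.04] 13.59
 TCP [ -8.12  -2.43 153.17] F [-0.65 -0.11 -3.87] T [ 0.04 -0.14  0.01] 13.69
```

View pics/ins.png

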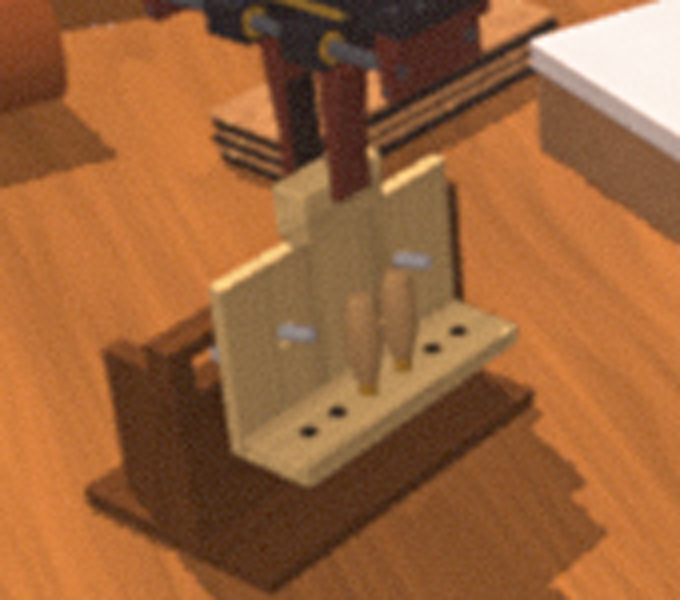

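View pics/insw.png

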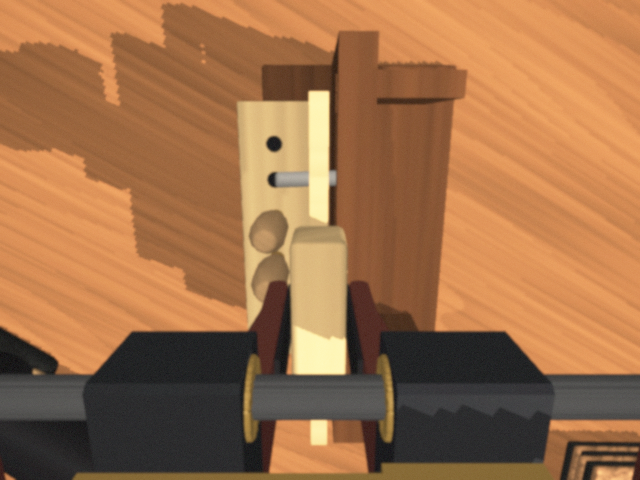

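Both pins show through the plate in the side crop at (295,332) and (410,260). I'll push home until contact.

Run:
```python
from fit import *
h=movel(tgt(-.003),v=.01,f_stop=6); rep(f"home hit={h}"); wait(.3); rep("")
```

```text
home hit=True TCP [ -3.46  -1.86 151.16] F [-1.27 -0.26 -2.89] T [-0.24  0.27 -0.15] 14.38
 TCP [ -3.38  -1.18 150.35] F [-1.06 -0.57 -3.25] T [-0.27  0.43 -0.12] 14.68
```

Run:
```python
from fit import *
import cv2
rep("a"); R=Rn.from_quat(read_ee_rot()).as_matrix(); print(np.round(R,4), S1[2]-np.arctan2(R[1,1],R[0,1])); wait(.3); rep("b")
a=capture("side"); cv2.imwrite("pics/ins2.png",cv2.resize(a[100:250,150:320],None,fx=4,fy=4,interpolation=cv2.INTER_CUBIC)[:,:,::-1])
a=capture("wrist"); cv2.imwrite("pics/ins2w.png",cv2.resize(a[60:260,220:420],None,fx=3,fy=3,interpolation=cv2.INTER_CUBIC)[:,:,::-1])
```

```text
a TCP [ -3.38  -1.18 150.35] F [-1.06 -0.57 -3.25] T [-0.27  0.43 -0.12] 14.68
[[-0.0015 -0.496   0.8683]
 [-0.003   0.8683  0.4959]
 [-1.     -0.0018 -0.0028]] -0.0002263002441016404
b TCP [ -3.34  -1.19 150.41] F [-2.17 -0.87 -4.4 ] T [-0.33  0.53 -0.14] 14.98
```

View pics/ins2.png

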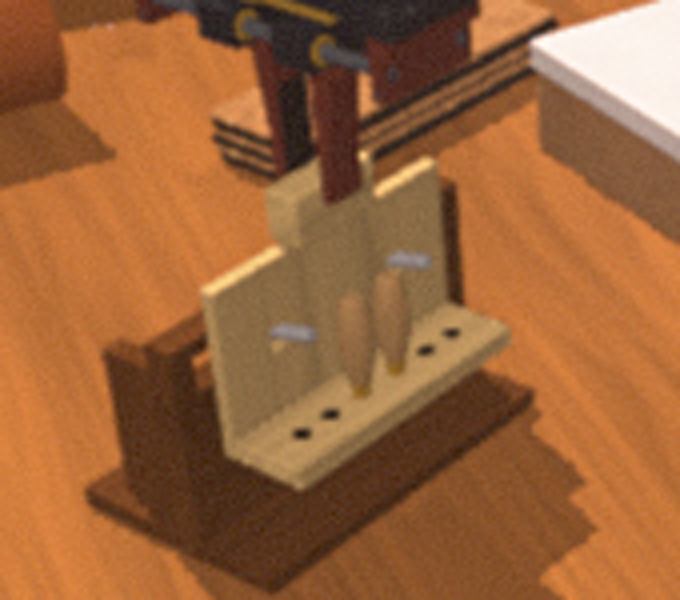

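View pics/ins2w.png

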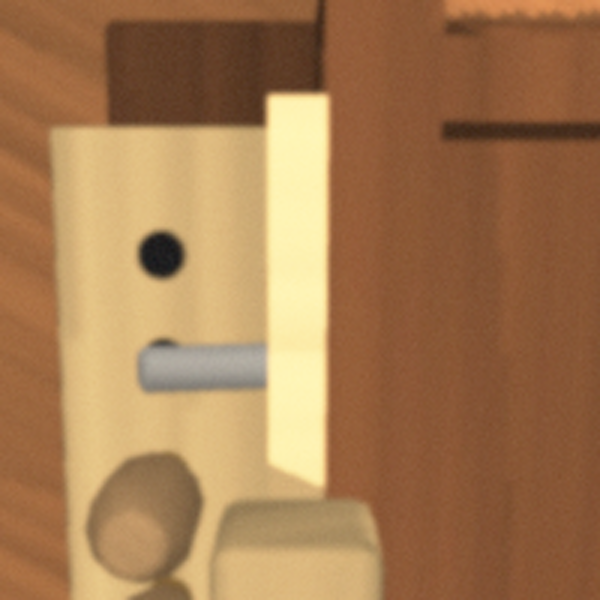

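Run:
```python
from fit import *
def T(x,y,z):
    c=world(S1,np.array([[x,y,0]])/1000.)[0]; c[2]=z/1000; return c
h=movel(T(-3.9,-2.2,151.1),v=.01,f_stop=8); wait(.2); rep(f"recentre {h}")
h=movel(T(0,-2.2,151.0),v=.008,f_stop=8); rep(f"push {h}"); wait(.3); rep("")
```

```text
recentre False TCP [ -3.72  -1.86 150.98] F [-0.47  1.3  -3.7 ] T [ 0.03  0.23 -0.02] 15.58
push True TCP [ -3.36  -1.54 150.54] F [-2.73 -0.26 -2.15] T [-0.26  0.44 -0.17] 15.99
 TCP [ -3.37  -1.13 149.89] F [-1.09 -1.07 -2.03] T [-0.48  0.43 -0.14] 16.29
```

Run:
```python
from fit import *
import cv2
def T(x,y,z):
    c=world(S1,np.array([[x,y,0]])/1000.)[0]; c[2]=z/1000; return c
movel(T(-3.6,-1.8,151.0),v=.01,f_stop=8); wait(.2); rep("recentre")
a=capture("side"); cv2.imwrite("pics/r0.png",cv2.resize(a[100:250,150:320],None,fx=4,fy=4,interpolation=cv2.INTER_CUBIC)[:,:,::-1])
ungrasp(); wait(.4); rep("open")
p=read_eef_pos(); movel([p[0],p[1],.30],v=.15,f_stop=8); wait(.2); rep("up")
a=capture("side"); cv2.imwrite("pics/r1.png",cv2.resize(a[100:250,150:320],None,fx=4,fy=4,interpolation=cv2.INTER_CUBIC)[:,:,::-1])
a=capture("wrist"); cv2.imwrite("pics/r1w.png",a[:,:,::-1])
a=capture("top"); cv2.imwrite("pics/r1t.png",cv2.resize(a[215:340,135:245],None,fx=4.8,fy=4.8,interpolation=cv2.INTER_CUBIC)[:,:,::-1])
```

```text
recentre TCP [ -3.45  -1.57 150.78] F [-1.65 -1.26 -5.21] T [-0.3   0.24 -0.18] 16.82
open TCP [ -3.61  -1.79 151.02] F [-0.36 -0.12 -0.68] T [-0.01 -0.06 -0.03] 18.38
up TCP [ -3.5   -1.33 299.08] F [-0.55 -0.31 -0.12] T [-0.02 -0.01 -0.01] 19.73
```

View pics/r1.png

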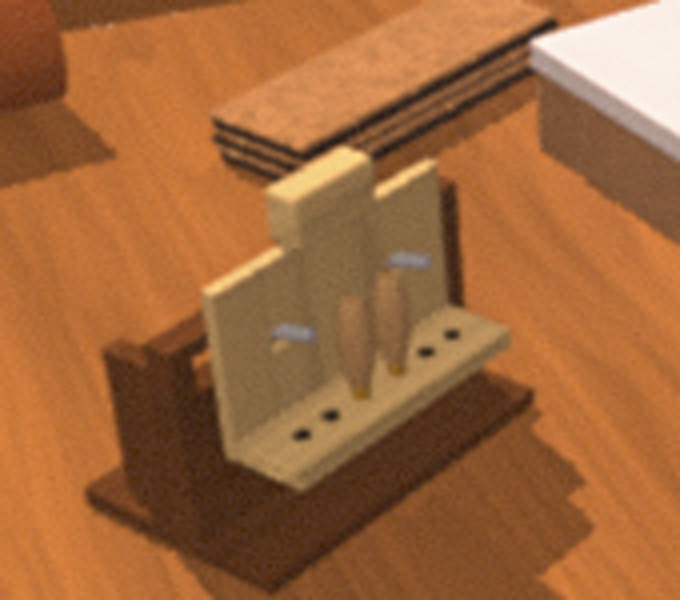

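View pics/r1w.png

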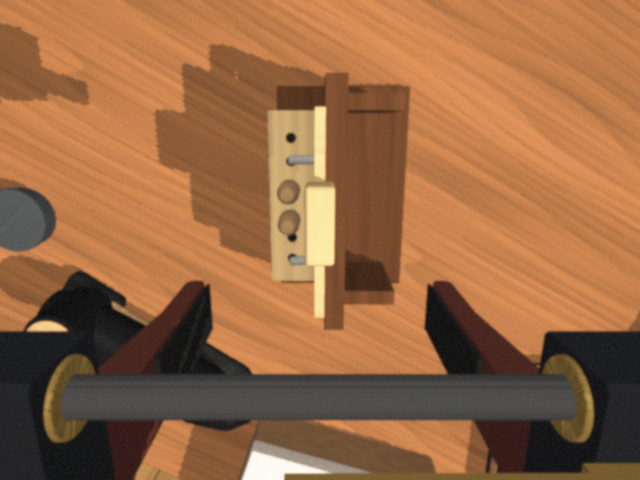

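View pics/r1t.png

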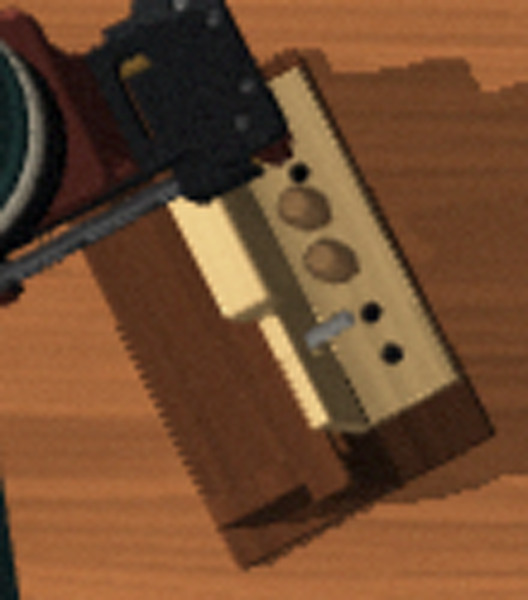

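Run:
```python
from fit import *
import cv2
# view of hung holder from same relative pose as the earlier holder view (TCP 0.22 above bench with holder at 0 -> 0.275)
c=world(S1,np.array([[-.004,-.002,0]]))[0]
move_pose([c[0],c[1],.275],quat(S1[2],1)); wait(.4)
import pickle
ci=camera_info("wrist");a=capture("wrist"); pickle.dump((ci,read_eef_pos()),open("r2.pkl","wb"))
cv2.imwrite("pics/r2w.png",a[:,:,::-1]); b=a[:,:,::-1]
cc=lambda i,y0,y1,x0,x1,f:cv2.resize(i[y0:y1,x0:x1],None,fx=f,fy=f,interpolation=cv2.INTER_CUBIC)
cv2.imwrite("pics/zR.png",np.hstack([cv2.copyMakeBorder(x,0,600-x.shape[0],0,0,cv2.BORDER_CONSTANT) for x in (cc(b,95,215,255,345,4.4),cc(b,215,335,255,345,4.4))]))
rep("")
```

```text
TCP [ -4.02  -2.2  275.42] F [ 0.77 -0.03 -0.65] T [-0.   -0.1   0.01] 20.57
```

View pics/zR.png

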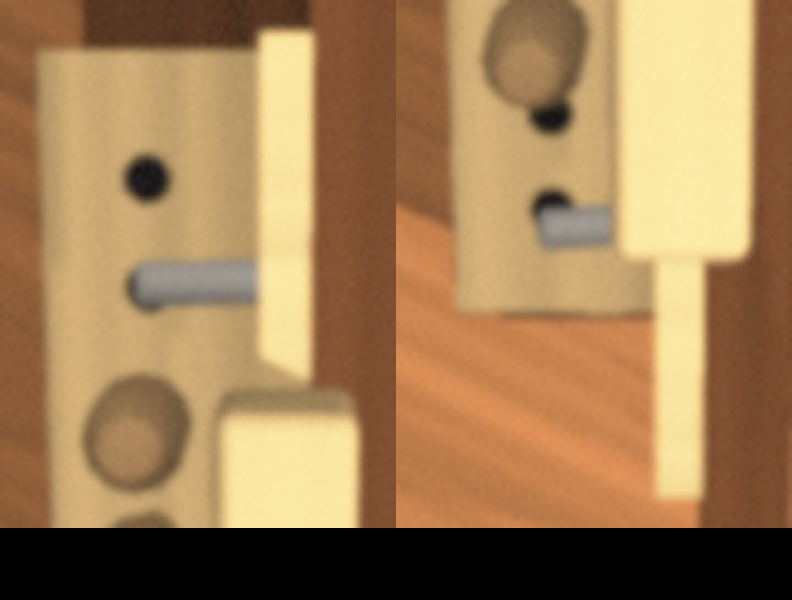

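The plate edges line up with the tool yaw. The ledge-to-plate offset matches the upright view, so there is no pitch. As a last check I'll press lightly with closed fingertips at pin height on both ends of the plate.

Run:
```python
from fit import *
import cv2
def T(x,y,z):
    c=world(S1,np.array([[x,y,0]])/1000.)[0]; c[2]=z/1000; return c
grasp(10); print(read_opening())
for y in (72.5,-77):
    movel(T(-55,y,240),v=.2); movel(T(-55,y,110),v=.15,f_stop=8); wait(.15); rep("down")
    h=movel(T(-12,y,110),v=.015,f_stop=5); rep(f"push {h}"); wait(.15); rep("")
    p=loc(read_eef_pos()); movel(T(-55,y,110),v=.08); movel(T(-55,y,240),v=.2)
rep("end")
for n in("side","top"): cv2.imwrite(f"pics/f{n}.png",capture(n)[:,:,::-1])
```

```text
0.0005462973771689302
down TCP [-55.29  71.66 110.93] F [-0.01  0.1   0.38] T [-0.03 -0.06  0.02] 23.72
push True TCP [-16.28  72.5  109.99] F [-2.69  0.34  0.32] T [-0.09  0.17  0.02] 26.04
 TCP [-16.25  72.62 109.81] F [-2.24  0.14  2.4 ] T [-0.1   0.19 -0.  ] 26.19
down TCP [-55.24 -77.86 111.23] F [ 0.68  0.01 -0.31] T [-0.01 -0.03  0.03] 29.7
push True TCP [-16.8  -76.98 109.88] F [-2.23  0.36  1.96] T [-0.12  0.12 -0.01] 32.01
 TCP [-16.7  -76.71 109.53] F [-2.3   0.36  0.58] T [-0.15  0.23 -0.  ] 32.16
end TCP [-54.48 -76.21 238.86] F [ 0.34 -0.13  0.14] T [-0.05 -0.06 -0.04] 33.59
```

View pics/fside.png

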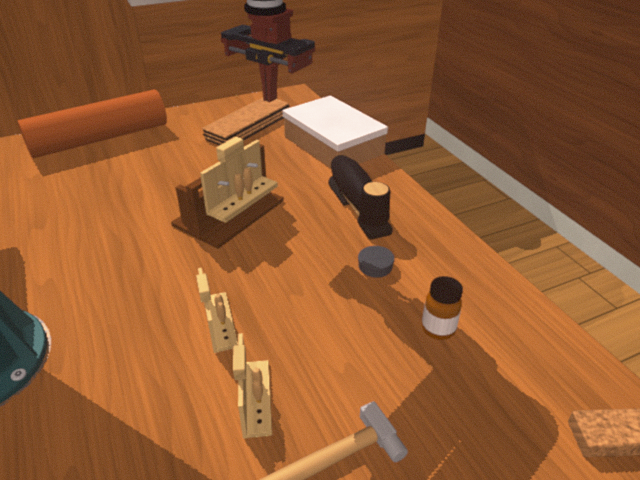

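Run:
```python
from rig import *
wait(.3); hand_in()
```

```text
the job is handed in; nothing more can be done
```

I hung the largest of the three holder look-alikes on the stand with both pins through its holes, let go of it, and handed the job in with the gripper clear of it. That took about 34 s of the 72 s allowed, and no verdict came back.

**Pins:** The bar sits about 2.4 mm to the -y side. I found that in the wrist camera pictures rather than by feel. The side picture shows both pins through the plate.

**Flushness:** The holder met the stand at the expected distance, within about 0.6 mm, and no gap or tilt showed from above. A light fingertip press at each end of the plate, at pin height, stopped within 0.5 mm of the same depth.

**Forces:** My readings stayed around 5 N or less, and every push was set to stop at 5–8 N.

**Readings that disagreed:** After each push stopped, the tool reading drifted about 1 mm down and sideways. At one point the reading was 1.1 mm below the home height. The last pictures show the holder straight, and its height fits home to about 1 mm.

**Other things on the bench:** In the last side picture the hammer, jar, tin, shoe and both smaller holders look unmoved. I judged that by eye and did not measure it.

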